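# Bake out a batch of round LED boards on the preheater

## Robot

A 7-joint arm with a two-finger parallel gripper is mounted at the origin on the work surface. World frame = base frame: x ahead of the robot, y to its left, z up, the work surface at z = 0. Lengths are in m, angles in rad, forces in N, time in s.
With the tool pointing down it reaches from about 0.4 to 0.875 m from the base axis. Payload 6.5 kg.
Tool frame: the origin (TCP) lies midway between the tips of the shut fingers; the grasp point (between the pads) lies 19 mm behind it; z points along the fingers, y is the line along which they close (so a half turn about z gives the same grasp; the last joint's range is limited). The gripper opens to 88 mm and grips with 3 to 60 N. Pads are 18 mm wide; open, the fingers measure 123 mm over their backs; the gripper's body (75 mm by 187 mm) begins 45 mm behind the grasp point.
Start: joints at [1.206, 0.536, -0.004, 1.538, 0.003, 1.067, -0.071], TCP at [0.191, -0.621, 0.239] pointing down, gripper open.
Joint ranges: [-2.7, 2.7], [-0.37, 2.16], [-1.27, 1.26], [0.24, 2.4], [-1.31, 4.45], [0.19, 1.91], [-2.76, 2.76]. Speed limits (rad/s): [2.39, 2.39, 3.14, 3.14, 3.14, 3.14, 3.14].

## Interface

Orientations are given as a unit quaternion [w, x, y, z].
In Python, from plant import monitor, snapshot, camera_model, ticket gives the robot as it stands.
- The arm moves only by the tool arm_command, never from a script. Its arguments are lists of equal length, an entry for each row: "claw": the finger opening in mm, from 0 to 88.1; "offset": the shift along the tool's x, y, z normalised to -1 to 1, where 1 is 0.25 m, a list of three; "roll": the turn about the tool's z normalised to -1 to 1, where 1 is 0.5 rad. A call has exactly 5 rows; each row is the pose to reach, as a shift and turn from the pose commanded when the call began, along the tool's axes at that moment; what a row does not reach only later rows make up. A row lasts 1/8 s, in which the tool goes at most 62.5 mm and 10.7 degrees, less where a joint would pass 70% of its speed; a pose out of reach is approached as far as the arm can. A call with a number of a shift or a turn outside -1 to 1 is refused whole. A call with a gripper value outside its range is refused whole. The fingers move at their own pace and stop on an object; the grip force is fixed at half the most. Time passes only in rows, so rows that repeat a pose let the fingers close, or fill a call up. It gives the time, the measured TCP pose, the force, the opening and the grip force at its end, in the units of the state.
- monitor.get_obs(): the state, without advancing time (a new reading comes with each control period).
- snapshot(name): name is "side" or "top"; returns (picture, depth): 400x640x3 uint8, red, green, blue; 400x640 float32, m along the optical axis (not along the pixel's ray), 0 where there is no reading.
- camera_model(name): a dict with "camera_matrix" (3x3 intrinsics, pixels), "rvec" (rotation vector, rad) and "tvec" (3), from world to camera coordinates, as OpenCV has them. Camera axes: x right, y down, z forward; pixel columns grow to the right and rows downward; lengths in m; the calibration is good to about 2 mm. A picture is of the moment at which its call begins. camera_model takes no time and is no camera call.
- ticket.job_done(): hands the job in; it is judged then, once.
The state is a dict: "clock": time; "joints": joint angles; "joint_velocities": joint speeds; "joint_torque": joint torques, N m; "tool_pos": TCP position; "orientation": TCP orientation; "contact_force": force on the tool from outside, world axes, zero at the start; "torque": the same for the moment, N m; "width": finger opening in m; "finger_force": force on a finger pad.
Only numpy, scipy, OpenCV 4.12 (cv2) and the standard library are available. Lean on these libraries where they do the work, as an engineer would, in place of code of your own. Each camera call takes 0.05 s, during which the arm holds its last target. There are 200 camera calls.

## Task

Wake the preheater station with the green key while its plate is still empty, then stack all the round green LED boards flat and centred on the plate and put the steel weight centred on top of them. Once the stack is complete, tilt the fume hood forward to 30 degrees by its green mark, and only then key in the bake, one key at a time: yellow, blue, yellow again, then green to start. Never press the red cancel key, leave the bottle, spool and tape alone, and leave the boards, the weight and the hood as set.

Things in the scene. Friction and masses are not known exactly. Their poses are not given: they have to be found in the camera images.
- preheater: low blue board preheater, fixed, 130 x 130 mm, 40 mm high, with a flat aluminium top plate; origin at the centre of its underside, z up, sides along x and y
- plate_center (a point): centre of the plate's flat top surface (40 mm above the bench), in the middle of a thin black printed ring of 68 mm outside diameter; nothing stands up from the plate
- weight: plain steel flattening weight with a dark band round its side: a flat disc of 52 mm diameter, 16 mm thick, about 240 g; origin at the centre of the disc, z along its axis; both faces alike; starts lying flat on the bench
- console: blue key console, fixed, 200 mm along its x, 100 mm along its y, 40 mm high; origin at the centre of its underside; four coloured round keys in a row along its x, 46 mm apart, in an order that changes from start to start
- extractor: blue fume extractor, fixed: base 176 mm along its x, 110 mm along its y, cheeks 105 mm high, carrying a hinged hood; origin at the centre of its underside; its front faces along its -y, towards the preheater
- hood (a joint): tilt of the extractor hood (slab 146 mm wide, 40 mm thick, 10 to 145 mm out from the hinge), rad: 0 upright, positive leaning forward to the preheater, negative back; range -0.45 to 0.9; a friction hinge, stays where it is put (3 to 4 N at the bar moves it). White dials on the cheeks: green mark at 30 degrees (0.524 rad), black mark at upright, red pointer turns with the hood
- hood_bar (a point): centre of the yellow round grip bar on the hood's top edge: 12 mm diameter, 68 mm clear length along the hood's x, its centre 190 mm from the hinge and 45 mm clear of the hood's top edge, held at its ends by two steel brackets; can be pinched from above across the bar and turns between the fingers
- hood_hinge (a point): hinge axis of the hood, at mid width, 85 mm above the bench; the axis runs along the extractor's x; a positive tilt carries the bar towards the extractor's -y
- board_0: double-sided round LED board: a flat green disc with yellow centre and brass pads, 56 mm diameter, 8 mm thick, about 45 g; origin at the centre of the disc, z along its axis; both faces alike; starts lying flat on the bench; may be absent (3 or 4 of the four boards are there)
- board_1: double-sided round LED board: a flat green disc with yellow centre and brass pads, 56 mm diameter, 8 mm thick, about 45 g; origin at the centre of the disc, z along its axis; both faces alike; starts lying flat on the bench; may be absent (3 or 4 of the four boards are there)
- board_2: double-sided round LED board: a flat green disc with yellow centre and brass pads, 56 mm diameter, 8 mm thick, about 45 g; origin at the centre of the disc, z along its axis; both faces alike; starts lying flat on the bench; may be absent (3 or 4 of the four boards are there)
- board_3: double-sided round LED board: a flat green disc with yellow centre and brass pads, 56 mm diameter, 8 mm thick, about 45 g; origin at the centre of the disc, z along its axis; both faces alike; starts lying flat on the bench; may be absent (3 or 4 of the four boards are there)
- key_green (a joint): travel of the green spring key (wakes the station, and later starts the bake), m: 0 up, 0.006 fully down; starts up and springs back; counts as pressed beyond 0.004; about 1.5 N at first, 5 N fully down
- key_green_top (a point): centre of the top face of the green key: 24 mm diameter, 10 mm proud of its 40 mm round black housing; top 62 mm above the bench when up; moves down with the key
- key_yellow (a joint): travel of the yellow spring key (first and third key of the programme), m: 0 up, 0.006 fully down; starts up and springs back; counts as pressed beyond 0.004; about 1.5 N at first, 5 N fully down
- key_yellow_top (a point): centre of the top face of the yellow key: 24 mm diameter, 10 mm proud of its 40 mm round black housing; top 62 mm above the bench when up; moves down with the key
- key_blue (a joint): travel of the blue spring key (second key of the programme), m: 0 up, 0.006 fully down; starts up and springs back; counts as pressed beyond 0.004; about 1.5 N at first, 5 N fully down
- key_blue_top (a point): centre of the top face of the blue key: 24 mm diameter, 10 mm proud of its 40 mm round black housing; top 62 mm above the bench when up; moves down with the key
- key_red (a joint): travel of the red spring key (cancel key, must not be pressed), m: 0 up, 0.006 fully down; starts up and springs back; counts as pressed beyond 0.004; about 1.5 N at first, 5 N fully down
- key_red_top (a point): centre of the top face of the red key: 24 mm diameter, 10 mm proud of its 40 mm round black housing; top 62 mm above the bench when up; moves down with the key
- flux_bottle: bystander: small amber bottle, 40 mm diameter, 75 mm high, origin at its underside; leave it alone
- solder_spool: bystander: dark solder spool, 60 mm diameter, 40 mm high, origin at its underside; leave it alone
- tape_roll: bystander: roll of brown tape lying flat, 90 mm diameter, 24 mm high, origin at its underside; leave it alone
Not all that is in view belongs to the job. What is shaped like the board_3 but brown, purple or white is not meant.

How it is judged:
On the way, in this order (a step that is already met when the one before it is completed fails the run):
1. press the green key, alone, with nothing on the plate (value of joint key_green above 0.004 m and value of joint each of key_yellow, key_blue, key_red below 0.002 m and horizontal distance between each of board_0, board_1, board_2, board_3, weight and plate_center above 0.06 m), for 0.1 s.
2. all boards present lie flat and centred on the plate with the weight on top of them, released (horizontal distance between each of board_0, board_1, board_2, board_3, weight and plate_center below 0.01 m and angle between the z axis of each of board_0, board_1, board_2, board_3, weight and the z axis of preheater, either way round below 0.12 rad and height (world z) of board_0 between 0.041 and 0.1 m and linear speed of each of board_0, board_1, board_2, board_3, weight below 0.02 m/s and contact force between each of board_0, board_1, board_2, board_3, weight and the fingers below 0.2 N and height (world z) of board_1 between 0.041 and 0.1 m and height (world z) of board_2 between 0.041 and 0.1 m and height (world z) of board_3 between 0.041 and 0.1 m and height (world z) of weight between 0.045 and 0.1 m and ((angle between board_0's own z axis and vertical below 1.57 rad and z of weight in the frame of board_0 above 0.009 m) or (angle between board_0's own z axis and vertical above 1.57 rad and z of weight in the frame of board_0 below -0.009 m)) and ((angle between board_1's own z axis and vertical below 1.57 rad and z of weight in the frame of board_1 above 0.009 m) or (angle between board_1's own z axis and vertical above 1.57 rad and z of weight in the frame of board_1 below -0.009 m)) and ((angle between board_2's own z axis and vertical below 1.57 rad and z of weight in the frame of board_2 above 0.009 m) or (angle between board_2's own z axis and vertical above 1.57 rad and z of weight in the frame of board_2 below -0.009 m)) and ((angle between board_3's own z axis and vertical below 1.57 rad and z of weight in the frame of board_3 above 0.009 m) or (angle between board_3's own z axis and vertical above 1.57 rad and z of weight in the frame of board_3 below -0.009 m))), for 0.3 s.
3. the hood leans forward at 30 degrees, within 5 degrees, and is still (value of joint hood between 0.436 and 0.611 rad and velocity of joint hood between -0.05 and 0.05 rad/s), for 0.3 s.
4. press the yellow key alone (value of joint key_yellow above 0.004 m and value of joint each of key_green, key_blue, key_red below 0.002 m), for 0.1 s.
5. press the blue key alone (value of joint key_blue above 0.004 m and value of joint each of key_green, key_yellow, key_red below 0.002 m), for 0.1 s.
6. press the yellow key alone again (all of step 4), for 0.1 s.
7. press the green key alone to start (value of joint key_green above 0.004 m and value of joint each of key_yellow, key_blue, key_red below 0.002 m), for 0.1 s.
At the end, for the whole second after the job is handed in: All boards present and the weight lie flat (within 7 degrees) in one stack on the plate, each centred within 10 mm of the plate's centre, no board above the weight, released and at rest; the hood leans forward 30 degrees within 5 degrees; all keys are up again (all of step 2 and all of step 3 and value of joint each of key_green, key_yellow, key_blue, key_red below 0.002 m); the robot touches nothing.
It fails at once if the red cancel key is pressed (value of joint key_red above 0.003 m).
It fails at once if two keys are down at once (value of joint each of key_green, key_yellow above 0.003 m or value of joint each of key_green, key_blue above 0.003 m or value of joint each of key_green, key_red above 0.003 m or value of joint each of key_yellow, key_blue above 0.003 m or value of joint each of key_yellow, key_red above 0.003 m or value of joint each of key_blue, key_red above 0.003 m).
It fails at once if a bystander (bottle, spool, tape) is moved more than 40 mm or tipped (distance of any of flux_bottle, solder_spool, tape_roll from where it was at the start of the episode above 0.04 m or angle between any of flux_bottle, solder_spool, tape_roll's own z axis and vertical above 0.5 rad).
Of board_0, board_1, board_2, board_3 only 3 to 4 are there at a start; the rules pass over those that are not, and their reading is None.
At some moment in a run one of board_0, board_1, board_2, board_3 may be knocked a few centimetres aside while the robot is not near it.
Once in a run the grip may slacken for a moment while it holds something.
It also fails if it takes over 210 s, if anything falls off the work surface, if the arm or the gripper's body presses on something with over 40 N, if the wrist force passes 120 N, or if a joint passes its speed limit or range.

## Working session

There is one attempt and no reset: what is moved stays moved. The work goes in short steps, Python scripts to look and compute and a tool call to move; the robot and the scene stay as the last step left them, time stands still between calls to the robot, and variables do not carry over. Pictures are saved under pics/ and viewed, at most 14 in all, crops included, and the job is handed in when it is done.

Besides the shell and the picture viewer there is one more tool, called after ">>>" by a JSON object that holds its "fn" and its "kwargs", one argument or row to a line. arm_command: Moves the arm, as the interface text tells. Scaled input: -1 to 1 covers 0.25 m each way for a shift and 0.5 rad each way for a turn. Its arguments: {"type":"object","properties":{"claw":{"type":"array"},"offset":{"type":"array"},"roll":{"type":"array"}},"required":["claw","offset","roll"]}

```bash
mkdir -p pics; ls
cat > h.py <<'E'
import numpy as np, cv2
from plant import monitor, snapshot, camera_model, ticket
def cam(n):
    m=camera_model(n); K=np.array(m["camera_matrix"],float); R=cv2.Rodrigues(np.array(m["rvec"],float))[0]; t=np.array(m["tvec"],float).ravel()
    return K,R,t
def ray(n,uv,z):
    K,R,t=cam(n); c=-R.T@t; d=R.T@np.linalg.inv(K)@np.array([uv[0],uv[1],1.])
    return c+d*(z-c[2])/d[2]
def proj(n,p):
    K,R,t=cam(n); q=K@(R@np.array(p)+t); return q[:2]/q[2]
def cloud(n,depth):
    K,R,t=cam(n); v,u=np.mgrid[:400,:640]
    p=np.stack([(u-K[0,2])/K[0,0]*depth,(v-K[1,2])/K[1,1]*depth,depth],-1)
    return (p-t)@R
def save(name,im): cv2.imwrite("pics/"+name,im[...,::-1])
E
python3 - <<'E'
from h import *
for n in("side","top"):
    p,d=snapshot(n); save(n+"0.png",p); np.save(n+"0.npy",p); np.save(n+"0d.npy",d)
    K,R,t=cam(n); print(n,K.round(1).tolist(),(-R.T@t).round(3),R.round(2).tolist())
print(monitor.get_obs())
E
```

```text
pics
side [[497.7, 0.0, 323.4], [0.0, 497.7, 194.0], [0.0, 0.0, 1.0]] [0.526 0.791 0.948] [[-1.0, -0.08, 0.01], [-0.06, 0.69, -0.72], [0.05, -0.72, -0.69]]
top [[432.9, 0.0, 319.3], [0.0, 432.9, 200.8], [0.0, 0.0, 1.0]] [0.37  0.009 1.128] [[-0.02, -1.0, 0.0], [-0.98, 0.02, -0.22], [0.22, -0.01, -0.98]]
{'clock': 0.1, 'joints': array([ 1.20580733,  0.53708708, -0.00442166,  1.53873092,  0.00260703,
        1.06728827, -0.07118781]), 'joint_velocities': array([-8.95299960e-04, -1.69386052e-03, -3.01928557e-04, -2.64472593e-03,
        6.49546541e-05, -1.50614812e-03, -2.77537479e-04]), 'joint_torque': array([ 2.17267596e-03, -5.72086751e+01,  9.93939042e-01, -2.52230233e+01,
       -5.61294705e-02,  1.35304846e-02,  2.80692768e-05]), 'tool_pos': array([ 0.19115708, -0.62070112,  0.23794593]), 'orientation': array([-7.33561851e-04,  9.88855695e-01,  1.48875271e-01, -1.74410958e-04]), 'contact_force': array([-0.17987464,  0.81272037, -0.54387536]), 'torque': array([0.02262466, 0.06948703, 0.00971033]), 'finger_force': 0.0, 'width': 0.08824416982173156}
```

View pics/top0.png

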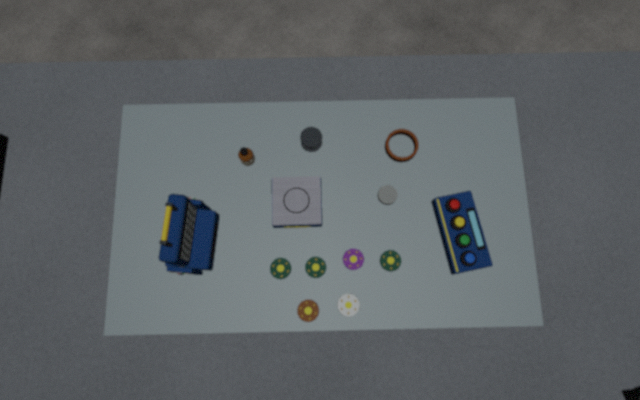

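View pics/side0.png

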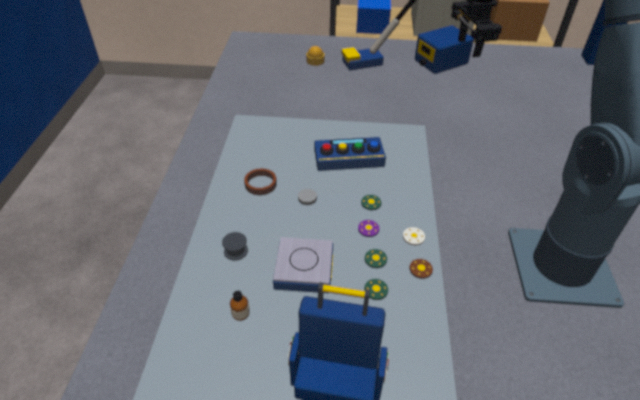

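Top view: three green boards at (281,268), (316,267), (391,260). Lookalikes: purple (353,259), brown (308,311), white (348,305). The weight is at (387,195) and the plate ring at (296,200). Console keys from top to bottom are red, yellow, green, blue at (455,205), (460,222), (464,240), (469,258). The hood bar is at (166,223).

```bash
cat >> h.py <<'E'
def blobs(n,p,z,lo,hi,amin=30,roi=None):
    hsv=cv2.cvtColor(p,cv2.COLOR_RGB2HSV); m=cv2.inRange(hsv,lo,hi)
    if roi: k=np.zeros_like(m); a,b,c,d=roi; k[b:d,a:c]=1; m=m*k
    m=cv2.morphologyEx(m,cv2.MORPH_CLOSE,np.ones((5,5)))
    out=[]
    for c in cv2.findContours(m,cv2.RETR_EXTERNAL,cv2.CHAIN_APPROX_NONE)[0]:
        if cv2.contourArea(c)<amin: continue
        (u,v)=cv2.minEnclosingCircle(c)[0]; mm=cv2.moments(c); u,v=mm['m10']/mm['m00'],mm['m01']/mm['m00']
        P=np.array([ray(n,q[0],z) for q in c]); r=np.sqrt(cv2.contourArea(c)/np.pi)
        out.append((round(u,1),round(v,1),ray(n,(u,v),z).round(4),(np.ptp(P,0)[:2]).round(3)))
    return out
GREEN=((45,60,20),(95,255,140))
E
python3 - <<'E'
from h import *
p={n:np.load(n+"0.npy") for n in("top","side")}; d={n:np.load(n+"0d.npy") for n in p}
top=cv2.cvtColor(p["top"],cv2.COLOR_RGB2HSV);
for uv in [(281,262),(387,195),(464,240),(469,258),(460,222),(455,205),(353,252),(166,223),(300,180),(250,300)]: print(uv,top[uv[1],uv[0]],cloud("top",d["top"])[uv[1],uv[0]].round(3))
for n in p:
  print(n); 
  for b in blobs(n,p[n],.008,*GREEN): print("g",b)
  big=cv2.resize(p[n][150:320,150:500] if n=="top" else p[n][110:310,210:450],None,fx=2.2,fy=2.2,interpolation=cv2.INTER_CUBIC); save(n+"crop.png",big)
E
```

```text
(281, 262) [ 76 113  68] [0.46  0.105 0.008]
(387, 195) [ 84  11 113] [ 0.63  -0.176  0.015]
(464, 240) [ 67 163 116] [ 0.5   -0.352  0.063]
(469, 258) [108 187 143] [ 0.456 -0.36   0.063]
(460, 222) [ 29 172 154] [ 0.545 -0.345  0.065]
(455, 205) [  1 196 143] [ 0.589 -0.337  0.063]
(353, 252) [141 145 118] [ 0.482 -0.081  0.006]
(166, 223) [ 27 174 151] [0.52  0.309 0.282]
(300, 180) [113  16 127] [0.668 0.053 0.042]
(250, 300) [ 98  23 135] [ 0.367  0.185 -0.001]
top
g (315.3, 267.0, array([0.4459, 0.0174, 0.008 ]), array([0.046, 0.049]))
g (280.3, 268.0, array([0.4453, 0.1072, 0.008 ]), array([0.048, 0.049]))
g (389.8, 260.2, array([ 0.4591, -0.1745,  0.008 ]), array([0.049, 0.052]))
g (464.1, 239.5, array([ 0.5084, -0.3708,  0.008 ]), array([0.029, 0.032]))
side
g (376.9, 288.8, array([0.4431, 0.1103, 0.008 ]), array([0.05 , 0.053]))
g (375.3, 258.3, array([0.447 , 0.0215, 0.008 ]), array([0.051, 0.053]))
g (370.9, 201.9, array([ 0.4592, -0.1718,  0.008 ]), array([0.048, 0.051]))
g (606.1, 181.8, array([-0.2063, -0.3137,  0.008 ]), array([0.043, 0.046]))
g (357.9, 145.4, array([ 0.5006, -0.414 ,  0.008 ]), array([0.028, 0.036]))
g (593.9, 149.0, array([-0.2189, -0.4643,  0.008 ]), array([0.087, 0.125]))
g (614.3, 115.0, array([-0.3448, -0.6574,  0.008 ]), array([0.043, 0.072]))
g (620.5, 97.6, array([-0.4032, -0.7686,  0.008 ]), array([0.047, 0.098]))
g (612.3, 17.7, array([-0.5966, -1.4319,  0.008 ]), array([0.095, 0.116]))
```

View pics/topcrop.png

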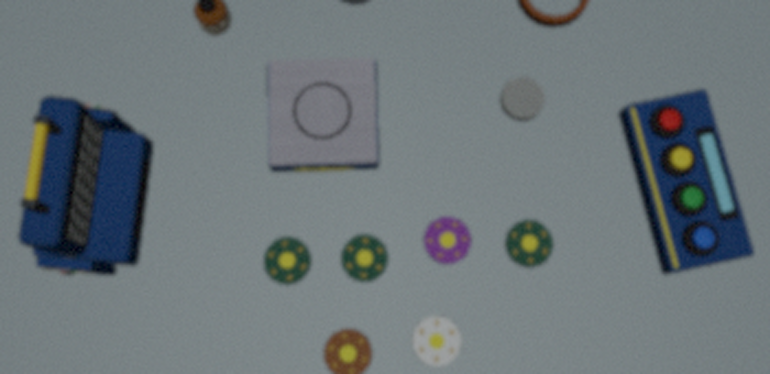

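The crop confirms three green boards, ring-marked plate, weight, and keys ordered red/yellow/green/blue. Next: precise positions.

Run:
```python
from h import *
p={n:np.load(n+"0.npy") for n in("top","side")}; d={n:np.load(n+"0d.npy") for n in p}
roi={"top":(430,185,500,275),"side":(310,130,390,175)}
col=dict(green=((50,90,60),(85,255,255)),blue=((100,150,110),(125,255,255)),yellow=((22,110,110),(36,255,255)),red=((0,130,90),(6,255,255)))
for n in p:
  print(n)
  for c,(lo,hi) in col.items():
    for b in blobs(n,p[n],.062,lo,hi,12,roi[n]): print(c,b)
  # ring
  r=(275,182,318,220) if n=="top" else (284,244,324,276)
  g=cv2.cvtColor(p[n],cv2.COLOR_RGB2GRAY)[r[1]:r[3],r[0]:r[2]]
  m=(g<np.median(g)-20).astype(np.uint8); v,u=np.nonzero(m); 
  c=max(cv2.findContours(m,cv2.RETR_EXTERNAL,cv2.CHAIN_APPROX_NONE)[0],key=cv2.contourArea)+np.array([r[0],r[1]])
  P=np.array([ray(n,q[0],.04) for q in c],np.float32); e=cv2.fitEllipse(c); print("ring",cv2.minEnclosingCircle(P[:,:2]),ray(n,e[0],.04))
  # weight
  s=(370,180,405,212) if n=="top" else (292,184,324,208)
  hsv=cv2.cvtColor(p[n],cv2.COLOR_RGB2HSV); print("wt hsv", hsv[195,387] if n=="top" else hsv[196,308], hsv[s[1],s[0]])
  C=cloud(n,d[n]); h=C[...,2]; k=np.zeros(h.shape,bool);k[s[1]:s[3],s[0]:s[2]]=1
  q=C[k&(h>.010)&(h<.022)]; print("wt",len(q),np.median(q,0),(q.min(0)+q.max(0))/2,np.ptp(q,0))
  for b in blobs(n,p[n],.285,*col["yellow"],20,(150,195,180,255) if n=="top" else (315,280,375,302)): print("bar",b)
  k=cv2.inRange(hsv,*col["yellow"])>0; rr=(150,195,180,255) if n=="top" else (315,280,375,302)
  kk=np.zeros_like(k);kk[rr[1]:rr[3],rr[0]:rr[2]]=1; q=C[k&kk&(h>.15)]; c0=q.mean(0); print("bar",len(q),np.median(q,0),np.linalg.svd(q-c0,full_matrices=False)[2][0],np.ptp(q,0))
C=cloud("top",d["top"])
# extractor points
q=C[185:280,150:225]; k=q[...,2]>.03; pts=q[k]; 
print("extr",pts.min(0),pts.max(0))
lo=pts[(pts[:,2]<.12)]; print(cv2.minAreaRect(lo[:,:2].astype(np.float32)))
```

```text
top
green (464.4, 239.4, array([ 0.502 , -0.3531,  0.062 ]), array([0.023, 0.023]))
blue (469.6, 257.5, array([ 0.4572, -0.3617,  0.062 ]), array([0.017, 0.02 ]))
yellow (459.2, 221.2, array([ 0.5477, -0.3446,  0.062 ]), array([0.02 , 0.021]))
red (454.0, 203.9, array([ 0.5922, -0.3353,  0.062 ]), array([0.021, 0.021]))Traceback (most recent call last):
  File "<stdin>", line 14, in <module>
cv2.error: OpenCV(4.12.0) /io/opencv/modules/imgproc/src/shapedescr.cpp:201: error: (-215:Assertion failed) count >= 0 && (depth == CV_32F || depth == CV_32S) in function 'minEnclosingCircle'
```

Run:
```python
from h import *
p={n:np.load(n+"0.npy") for n in("top","side")}; d={n:np.load(n+"0d.npy") for n in p}
roi={"top":(430,185,500,275),"side":(310,130,390,175)}
col=dict(green=((50,90,60),(85,255,255)),blue=((100,150,110),(125,255,255)),yellow=((22,110,110),(36,255,255)),red=((0,130,90),(6,255,255)))
for n in p:
  print(n); C=cloud(n,d[n]); h=C[...,2]; hsv=cv2.cvtColor(p[n],cv2.COLOR_RGB2HSV)
  for c,(lo,hi) in col.items():
    for b in blobs(n,p[n],.062,lo,hi,12,roi[n]): print(c,b)
  r=(275,182,318,220) if n=="top" else (284,244,324,276)
  g=cv2.cvtColor(p[n],cv2.COLOR_RGB2GRAY)[r[1]:r[3],r[0]:r[2]]
  m=(g<np.median(g)-15).astype(np.uint8); cs=cv2.findContours(m,cv2.RETR_EXTERNAL,cv2.CHAIN_APPROX_NONE)[0]
  if cs:
    c=max(cs,key=len)+np.array([r[0],r[1]]); P=np.array([ray(n,q[0],.04)[:2] for q in c],np.float32)
    print("ring",len(c),cv2.minEnclosingCircle(P),ray(n,cv2.fitEllipse(c)[0],.04))
  s=(370,180,405,212) if n=="top" else (292,184,324,208)
  k=np.zeros(h.shape,bool);k[s[1]:s[3],s[0]:s[2]]=1
  q=C[k&(h>.010)&(h<.022)]; print("wt",len(q),np.median(q,0),(q.min(0)+q.max(0))/2,np.ptp(q,0))
  k=cv2.inRange(hsv,*col["yellow"])>0; rr=(150,195,180,255) if n=="top" else (315,280,375,302)
  kk=np.zeros_like(k);kk[rr[1]:rr[3],rr[0]:rr[2]]=1; q=C[k&kk&(h>.15)]; c0=q.mean(0); print("bar",len(q),np.median(q,0),np.linalg.svd(q-c0,full_matrices=False)[2][0],np.ptp(q,0))
C=cloud("top",d["top"]); q=C[185:280,150:225]; pts=q[(q[...,2]>.03)]
print("extr",pts.min(0),pts.max(0)); lo=pts[pts[:,2]<.12]; print(cv2.minAreaRect(lo[:,:2].astype(np.float32)))
q=C[185:225,265:330]; pts=q[(q[...,2]>.03)&(q[...,2]<.05)]; print("plate",pts.min(0),pts.max(0))
```

```text
top
green (464.4, 239.4, array([ 0.502 , -0.3531,  0.062 ]), array([0.023, 0.023]))
blue (469.6, 257.5, array([ 0.4572, -0.3617,  0.062 ]), array([0.017, 0.02 ]))
yellow (459.2, 221.2, array([ 0.5477, -0.3446,  0.062 ]), array([0.02 , 0.021]))
red (454.0, 203.9, array([ 0.5922, -0.3353,  0.062 ]), array([0.021, 0.021]))
ring 76 ((0.6160099506378174, 0.06331527233123779), 0.03551052138209343) [0.61570867 0.06343899 0.04      ]
wt 300 [ 0.63234934 -0.1763601   0.015982  ] [ 0.63234548 -0.17721447  0.0159578 ] [0.04958385 0.05094344 0.01060227]
bar 166 [0.52035904 0.3104317  0.27997028] [-0.99542726  0.09514469 -0.008489  ] [0.06844092 0.01407532 0.00956932]
side
green (358.0, 145.0, array([ 0.502 , -0.3468,  0.062 ]), array([0.023, 0.029]))
blue (334.7, 152.8, array([ 0.5667, -0.3053,  0.062 ]), array([0.02 , 0.046]))
blue (318.2, 148.4, array([ 0.6146, -0.3205,  0.062 ]), array([0.025, 0.074]))
blue (372.6, 143.1, array([ 0.46  , -0.3596,  0.062 ]), array([0.043, 0.073]))
yellow (342.1, 145.8, array([ 0.5472, -0.339 ,  0.062 ]), array([0.023, 0.024]))
ring 77 ((0.6160270571708679, 0.06335241347551346), 0.036429744213819504) [0.61624173 0.06424649 0.04      ]
wt 226 [ 0.63163218 -0.17285944  0.01704191] [ 0.63226982 -0.17749721  0.015889  ] [0.0497035  0.0546469  0.01165484]
bar 292 [0.52170937 0.3148373  0.27957888] [-0.99464627  0.10313961 -0.00640405] [0.06993272 0.01723009 0.01265156]
extr [0.37048607 0.00934526 0.03009159] [0.61220436 0.38868846 1.12822781]
((0.5139459371566772, 0.30731454491615295), (0.10211724042892456, 0.18628402054309845), 66.11433410644531)
plate [ 0.55274077 -0.00230324  0.03023855] [0.65706141 0.12578706 0.04687863]
```

>>> {"fn": "arm_command", "kwargs": {
  "claw": [0,0,0,0,0],
  "offset": [
    [0.76,-0.33,0],
    [0.76,-0.33,0],
    [0.76,-0.33,0],
    [0.76,-0.33,0],
    [0.76,-0.33,0]
  ],
  "roll": [0.597,0.597,0.597,0.597,0.597]
}}

```text
clock: 0.72
tool_pos: [0.3493, -0.4857, 0.2385]
orientation: [-0.0, 1.0, 0.001, -0.0]
contact_force: [-0.8, -0.6, -0.8]
width: 0.0403
finger_force: 0.0
```

>>> {"fn": "arm_command", "kwargs": {
  "claw": [0,0,0,0,0],
  "offset": [
    [0.3,-0.27,0],
    [0.612,-0.54,0.1],
    [0.612,-0.54,0.3],
    [0.612,-0.54,0.5],
    [0.612,-0.54,0.6]
  ],
  "roll": [0,0,0,0,0]
}}

```text
clock: 1.35
tool_pos: [0.5007, -0.3521, 0.0863]
orientation: [0.0, 1.0, -0.0, -0.001]
contact_force: [-0.9, -0.4, -0.6]
width: 0.0003
finger_force: 0.0
```

>>> {"fn": "arm_command", "kwargs": {
  "claw": [0,0,0,0,0],
  "offset": [
    [0,0,0.08],
    [0,0,0.12],
    [0,0,0.124],
    [0,0,0.124],
    [0,0,0.124]
  ],
  "roll": [0,0,0,0,0]
}}

```text
clock: 1.98
tool_pos: [0.5023, -0.3527, 0.0591]
orientation: [0.001, 1.0, -0.0, 0.001]
contact_force: [-1.5, -2.4, 3.1]
width: 0.0004
finger_force: 1.6
```

>>> {"fn": "arm_command", "kwargs": {
  "claw": [0,0,0,0,0],
  "offset": [
    [0,0,0.014],
    [0,0,0.014],
    [0,0,0.014],
    [0,0,0.014],
    [0,0,0.014]
  ],
  "roll": [0,0,0,0,0]
}}

```text
clock: 2.6
tool_pos: [0.5025, -0.3526, 0.0563]
orientation: [0.001, 1.0, 0.0, 0.001]
contact_force: [-5.1, -0.6, 16.6]
width: 0.0003
finger_force: 8.4
```

>>> {"fn": "arm_command", "kwargs": {
  "claw": [0,72,72,72,72],
  "offset": [
    [0,0,-0.24],
    [-0.08,-0.3,-0.4],
    [-0.172,-0.5,-0.4],
    [-0.172,-0.716,-0.4],
    [-0.172,-0.716,-0.4]
  ],
  "roll": [0,0,0,0,0]
}}

```text
clock: 3.22
tool_pos: [0.4588, -0.1669, 0.1545]
orientation: [-0.001, 1.0, 0.004, 0.0]
contact_force: [0.7, -0.2, -0.0]
width: 0.0382
finger_force: 0.0
```

```bash
cat >> h.py <<'E'
def look(tag,views=("top","side")):
    for n in views:
        p,d=snapshot(n); save(tag+n+".png",p); np.save("last_"+n+".npy",p); np.save("last_"+n+"d.npy",d)
        for b in blobs(n,p,.008,*GREEN,roi=(150,120,430,330) if n=="top" else (200,170,450,310)): print(n,"g",b)
    o=monitor.get_obs(); print(o["clock"],o["tool_pos"].round(4),o["width"].round(4))
E
python3 -c "
from h import *
look('a')"
```

```text
top g (280.3, 268.0, array([0.4452, 0.1072, 0.008 ]), array([0.046, 0.049]))
top g (315.2, 267.0, array([0.4457, 0.0176, 0.008 ]), array([0.046, 0.049]))
top g (413.5, 270.5, array([ 0.4315, -0.2336,  0.008 ]), array([0.249, 0.1  ]))
side g (376.7, 288.9, array([0.4436, 0.1107, 0.008 ]), array([0.05 , 0.054]))
side g (375.2, 258.3, array([0.4473, 0.0215, 0.008 ]), array([0.051, 0.051]))
side g (370.8, 202.0, array([ 0.4593, -0.1715,  0.008 ]), array([0.048, 0.054]))Traceback (most recent call last):
  File "<string>", line 3, in <module>
    look('a')
    ~~~~^^^^^
  File "h.py", line 32, in look
    o=monitor.get_obs(); print(o["clock"],o["tool_pos"].round(4),o["width"].round(4))
                                                                 ^^^^^^^^^^^^^^^^
AttributeError: 'float' object has no attribute 'round'
```

>>> {"fn": "arm_command", "kwargs": {
  "claw": [72,72,72,72,72],
  "offset": [
    [0,0,0.1],
    [0,0,0.2],
    [0,0,0.3],
    [0,0,0.4],
    [0,0,0.5]
  ],
  "roll": [0,0,0,0,0]
}}

```text
clock: 3.95
tool_pos: [0.4589, -0.1744, 0.028]
orientation: [0.0, 1.0, -0.001, 0.0]
contact_force: [0.4, -0.3, -0.4]
width: 0.072
finger_force: 0.0
```

```bash
sed -i 's/o\["width"\].round(4)/round(float(o["width"]),4)/' h.py; python3 -c "
from h import *
o=monitor.get_obs(); print(o['tool_pos'],o['width'],o['contact_force'])"
```

```text
[ 0.45892427 -0.17444353  0.02803638] 0.07201516818975831 [ 0.41442844 -0.32263201 -0.43237056]
```

>>> {"fn": "arm_command", "kwargs": {
  "claw": [72,72,50,50,50],
  "offset": [
    [0,0,0.06],
    [0,0,0.1],
    [0,0,0.1],
    [0,0,0.1],
    [0,0,0.1]
  ],
  "roll": [0,0,0,0,0]
}}

```text
clock: 4.58
tool_pos: [0.459, -0.1725, 0.0048]
orientation: [0.0, 1.0, 0.0, 0.001]
contact_force: [0.9, -0.2, -0.9]
width: 0.054
finger_force: 30.0
```

>>> {"fn": "arm_command", "kwargs": {
  "claw": [50,50,50,50,50],
  "offset": [
    [0,0,-0.2],
    [0.05,-0.1,-0.4],
    [0.25,-0.35,-0.4],
    [0.45,-0.6,-0.4],
    [0.628,-0.8,-0.4]
  ],
  "roll": [0,0,0,0,0]
}}

```text
clock: 5.2
tool_pos: [0.5909, -0.0007, 0.1051]
orientation: [0.0, 1.0, 0.0, 0.001]
contact_force: [0.6, 0.0, 0.5]
width: 0.054
finger_force: 30.0
```

>>> {"fn": "arm_command", "kwargs": {
  "claw": [50,50,50,50,50],
  "offset": [
    [0,-0.144,0],
    [0,-0.144,0],
    [0,-0.144,0.1],
    [0,-0.144,0.15],
    [0,-0.144,0.15]
  ],
  "roll": [0,0,0,0,0]
}}

```text
clock: 5.82
tool_pos: [0.5888, 0.0327, 0.066]
orientation: [0.0, 1.0, -0.0, -0.001]
contact_force: [0.2, -0.3, -0.5]
width: 0.054
finger_force: 30.0
```

```bash
python3 -c "
from h import *
look('b')
s=np.load('last_side.npy')[170:320,230:430]; t=np.load('last_top.npy')[150:300,230:430]
save('b.png',cv2.resize(np.hstack([s,t]),None,fx=2,fy=2,interpolation=cv2.INTER_CUBIC))"
```

```text
top g (361.0, 300.7, array([ 0.3593, -0.0962,  0.008 ]), array([0.1  , 0.031]))
top g (280.3, 268.0, array([0.4451, 0.1071, 0.008 ]), array([0.049, 0.049]))
side g (376.8, 288.7, array([0.4435, 0.1102, 0.008 ]), array([0.05 , 0.053]))
side g (375.3, 258.3, array([0.4469, 0.0214, 0.008 ]), array([0.051, 0.051]))
5.925 [0.59   0.0332 0.0672] 0.0537
```

View pics/b.png

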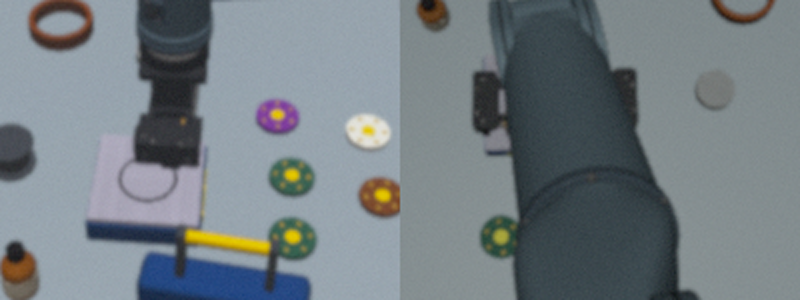

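The view shows the gripper still over the plate's near-right part, short of the ring (145,180 in the crop); remaining boards unmoved. Correcting from the measured pose.

>>> {"fn": "arm_command", "kwargs": {
  "claw": [50,50,50,50,50],
  "offset": [
    [0.104,-0.121,0],
    [0.104,-0.121,0],
    [0.104,-0.121,0.04],
    [0.104,-0.121,0.07],
    [0.104,-0.121,0.07]
  ],
  "roll": [0,0,0,0,0]
}}

```text
clock: 6.55
tool_pos: [0.6146, 0.063, 0.0482]
orientation: [0.0, 1.0, -0.0, -0.001]
contact_force: [-0.2, 0.7, 0.0]
width: 0.0541
finger_force: 30.0
```

>>> {"fn": "arm_command", "kwargs": {
  "claw": [50,50,64,64,64],
  "offset": [
    [0.004,0,0.012],
    [0.004,0,0.012],
    [0.004,0,0.012],
    [0.004,0,0.012],
    [0.004,0,0.012]
  ],
  "roll": [0,0,0,0,0]
}}

```text
clock: 7.18
tool_pos: [0.6168, 0.064, 0.0463]
orientation: [-0.0, 1.0, 0.0, 0.0]
contact_force: [0.1, -0.4, 0.2]
width: 0.0638
finger_force: 0.0
```

>>> {"fn": "arm_command", "kwargs": {
  "claw": [72,72,72,72,72],
  "offset": [
    [0,0,0],
    [0,0,-0.1],
    [0,0,-0.24],
    [-0.2,0.05,-0.24],
    [-0.4,0.12,-0.24]
  ],
  "roll": [0,0,0,0,0]
}}

```text
clock: 7.8
tool_pos: [0.516, 0.034, 0.1067]
orientation: [-0.0, 1.0, 0.001, 0.001]
contact_force: [0.2, 0.3, -1.0]
width: 0.0718
finger_force: 0.0
```

```bash
python3 -c "
from h import *
look('c',('side',))
print(blobs('side',np.load('last_side.npy'),.048,*GREEN,roi=(270,220,335,290)))
C=cloud('side',np.load('last_sided.npy'))[235:290,270:335]; q=C[(C[...,2]>.045)&(C[...,2]<.052)]; print(len(q),(q.min(0)+q.max(0))/2,np.ptp(q,0))"
```

```text
side g (376.6, 289.0, array([0.4439, 0.1109, 0.008 ]), array([0.05 , 0.053]))
side g (375.3, 258.2, array([0.447 , 0.0214, 0.008 ]), array([0.051, 0.053]))
side g (302.8, 257.6, array([0.6213, 0.0349, 0.008 ]), array([0.052, 0.054]))
7.85 [0.5063 0.0303 0.1048] 0.0721
[(302.8, 257.6, array([0.6172, 0.067 , 0.048 ]), array([0.05 , 0.051]))]
369 [0.61551736 0.06741298 0.04849685] [0.12459059 0.12027409 0.00695537]
```

>>> {"fn": "arm_command", "kwargs": {
  "claw": [68,68,68,68,68],
  "offset": [
    [-0.24,0.042,0],
    [-0.24,0.042,0.05],
    [-0.24,0.042,0.15],
    [-0.24,0.042,0.25],
    [-0.24,0.042,0.3]
  ],
  "roll": [0,0,0,0,0]
}}

```text
clock: 8.48
tool_pos: [0.4572, 0.0236, 0.0301]
orientation: [0.0, 1.0, 0.0, -0.0]
contact_force: [0.1, 0.4, -0.1]
width: 0.0681
finger_force: 0.0
```

>>> {"fn": "arm_command", "kwargs": {
  "claw": [68,68,68,50,50],
  "offset": [
    [-0.045,0.016,0],
    [-0.045,0.016,0.05],
    [-0.045,0.016,0.102],
    [-0.045,0.016,0.102],
    [-0.045,0.016,0.102]
  ],
  "roll": [0,0,0,0,0]
}}

```text
clock: 9.1
tool_pos: [0.4457, 0.0195, 0.0057]
orientation: [0.0, 1.0, 0.0, 0.0]
contact_force: [-0.2, 0.2, -0.0]
width: 0.054
finger_force: 30.0
```

>>> {"fn": "arm_command", "kwargs": {
  "claw": [50,50,50,50,50],
  "offset": [
    [0,0,-0.2],
    [0,0,-0.36],
    [0.2,-0.06,-0.36],
    [0.4,-0.12,-0.36],
    [0.6,-0.176,-0.36]
  ],
  "roll": [0,0,0,0,0]
}}

```text
clock: 9.72
tool_pos: [0.5972, 0.064, 0.0964]
orientation: [-0.0, 1.0, 0.0, 0.001]
contact_force: [0.9, 0.6, -0.6]
width: 0.0538
finger_force: 30.0
```

>>> {"fn": "arm_command", "kwargs": {
  "claw": [50,50,50,50,50],
  "offset": [
    [0.08,0,0],
    [0.08,0,0],
    [0.08,0,0],
    [0.08,0,0],
    [0.08,0,0]
  ],
  "roll": [0,0,0,0,0]
}}

```text
clock: 10.35
tool_pos: [0.6149, 0.0634, 0.0959]
orientation: [0.0, 1.0, 0.0, -0.0]
contact_force: [0.2, -0.2, -0.0]
width: 0.0539
finger_force: 30.0
```

>>> {"fn": "arm_command", "kwargs": {
  "claw": [50,50,50,50,50],
  "offset": [
    [0.004,0,0.06],
    [0.004,0,0.11],
    [0.004,0,0.15],
    [0.004,0,0.166],
    [0.004,0,0.166]
  ],
  "roll": [0,0,0,0,0]
}}

```text
clock: 10.98
tool_pos: [0.6164, 0.0635, 0.0539]
orientation: [0.0, 1.0, 0.0, -0.0]
contact_force: [-0.6, 0.4, -1.0]
width: 0.0539
finger_force: 30.0
```

>>> {"fn": "arm_command", "kwargs": {
  "claw": [50,64,64,72,72],
  "offset": [
    [0,0,0.002],
    [0,0,0.002],
    [0,0,0.002],
    [0,0,0.002],
    [0,0,-0.1]
  ],
  "roll": [0,0,0,0,0]
}}

```text
clock: 11.6
tool_pos: [0.6149, 0.0632, 0.0778]
orientation: [0.0, 1.0, 0.0, -0.002]
contact_force: [0.2, 0.5, 0.8]
width: 0.0719
finger_force: 0.0
```

>>> {"fn": "arm_command", "kwargs": {
  "claw": [72,72,72,72,72],
  "offset": [
    [0,0,-0.1],
    [-0.2,0,-0.16],
    [-0.4,0,-0.16],
    [-0.5,-0.1,-0.16],
    [-0.6,-0.16,-0.16]
  ],
  "roll": [0,0,0,0,0]
}}

```text
clock: 12.22
tool_pos: [0.4656, 0.1044, 0.1196]
orientation: [-0.0, 1.0, 0.0, 0.0]
contact_force: [0.3, 0.3, -0.1]
width: 0.0723
finger_force: 0.0
```

```bash
python3 -c "
from h import *
look('d')
s=np.load('last_side.npy');print(blobs('side',s,.056,*GREEN,roi=(270,220,335,290)))
t=np.load('last_top.npy');print(blobs('top',t,.056,*GREEN,roi=(275,182,318,220)))
C=cloud('side',np.load('last_sided.npy'))[235:290,270:335]; q=C[(C[...,2]>.051)&(C[...,2]<.062)]; print(len(q),np.median(q,0))"
```

```text
top g (311.7, 320.2, array([0.3144, 0.0288, 0.008 ]), array([0.044, 0.035]))
top g (302.4, 299.7, array([0.3647, 0.0515, 0.008 ]), array([0.052, 0.032]))
top g (295.1, 269.8, array([0.4397, 0.0692, 0.008 ]), array([0.064, 0.046]))
top g (286.2, 254.7, array([0.4788, 0.0919, 0.008 ]), array([0.046, 0.041]))
top g (296.1, 198.3, array([0.6275, 0.0647, 0.008 ]), array([0.052, 0.053]))
side g (376.6, 288.9, array([0.4439, 0.1108, 0.008 ]), array([0.05 , 0.053]))
side g (302.8, 256.2, array([0.6217, 0.0306, 0.008 ]), array([0.053, 0.059]))
12.325 [0.4639 0.1051 0.1192] 0.072
[(302.8, 256.2, array([0.6168, 0.0694, 0.056 ]), array([0.05 , 0.056]))]
[(296.1, 198.3, array([0.6165, 0.0624, 0.056 ]), array([0.05 , 0.051]))]
387 [0.61725852 0.06558753 0.05710854]
```

>>> {"fn": "arm_command", "kwargs": {
  "claw": [70,70,70,70,70],
  "offset": [
    [-0.08,-0.016,0.1],
    [-0.08,-0.016,0.2],
    [-0.08,-0.016,0.28],
    [-0.08,-0.016,0.33],
    [-0.08,-0.016,0.356]
  ],
  "roll": [0,0,0,0,0]
}}

```text
clock: 12.95
tool_pos: [0.447, 0.1071, 0.0297]
orientation: [0.0, 1.0, -0.0, 0.0]
contact_force: [-0.1, -1.1, 0.5]
width: 0.07
finger_force: 0.0
```

>>> {"fn": "arm_command", "kwargs": {
  "claw": [70,70,70,50,50],
  "offset": [
    [-0.008,-0.006,0.04],
    [-0.008,-0.006,0.08],
    [-0.008,-0.006,0.1],
    [-0.008,-0.006,0.1],
    [-0.008,-0.006,0.1]
  ],
  "roll": [0,0,0,0,0]
}}

```text
clock: 13.58
tool_pos: [0.4446, 0.1089, 0.0054]
orientation: [-0.0, 1.0, 0.0, 0.0]
contact_force: [-0.1, 0.9, -0.4]
width: 0.054
finger_force: 30.0
```

>>> {"fn": "arm_command", "kwargs": {
  "claw": [50,50,50,50,50],
  "offset": [
    [0,0,-0.2],
    [0,0,-0.4],
    [0.2,0.06,-0.4],
    [0.4,0.12,-0.4],
    [0.6,0.18,-0.4]
  ],
  "roll": [0,0,0,0,0]
}}

```text
clock: 14.2
tool_pos: [0.5961, 0.0634, 0.1059]
orientation: [-0.0, 1.0, 0.0, 0.0]
contact_force: [0.2, 1.0, -0.7]
width: 0.0542
finger_force: 30.0
```

>>> {"fn": "arm_command", "kwargs": {
  "claw": [50,50,50,50,50],
  "offset": [
    [0.08,0,0],
    [0.08,0,0],
    [0.08,0,0],
    [0.08,0,0],
    [0.08,0,0]
  ],
  "roll": [0,0,0,0,0]
}}

```text
clock: 14.82
tool_pos: [0.6139, 0.0642, 0.1053]
orientation: [-0.0, 1.0, 0.0, -0.0]
contact_force: [-0.7, -0.1, -0.6]
width: 0.0542
finger_force: 30.0
```

>>> {"fn": "arm_command", "kwargs": {
  "claw": [50,50,50,50,50],
  "offset": [
    [0.008,0,0.06],
    [0.008,0,0.11],
    [0.008,0,0.15],
    [0.008,0,0.173],
    [0.008,0,0.173]
  ],
  "roll": [0,0,0,0,0]
}}

```text
clock: 15.45
tool_pos: [0.6164, 0.064, 0.0616]
orientation: [0.0, 1.0, 0.0, -0.0]
contact_force: [-0.4, 1.1, -0.7]
width: 0.0541
finger_force: 30.0
```

>>> {"fn": "arm_command", "kwargs": {
  "claw": [50,64,64,72,72],
  "offset": [
    [0,0,0.002],
    [0,0,0.002],
    [0,0,0.002],
    [0,0,0.002],
    [0,0,-0.1]
  ],
  "roll": [0,0,0,0,0]
}}

```text
clock: 16.08
tool_pos: [0.6149, 0.0638, 0.0856]
orientation: [0.0, 1.0, 0.0, -0.002]
contact_force: [-0.5, -0.2, 0.1]
width: 0.0721
finger_force: 0.0
```

>>> {"fn": "arm_command", "kwargs": {
  "claw": [72,72,72,72,72],
  "offset": [
    [0,0,-0.16],
    [0,0.2,-0.16],
    [0.03,0.4,-0.16],
    [0.06,0.6,-0.16],
    [0.06,0.8,-0.16]
  ],
  "roll": [0,0,0,0,0]
}}

```text
clock: 16.7
tool_pos: [0.632, -0.1376, 0.1272]
orientation: [0.0, 1.0, 0.0, 0.0]
contact_force: [0.0, 0.3, 0.4]
width: 0.072
finger_force: 0.0
```

```bash
python3 -c "
from h import *
look('e')
s=np.load('last_side.npy');print(blobs('side',s,.064,*GREEN,roi=(270,220,335,290)))
t=np.load('last_top.npy');print(blobs('top',t,.064,*GREEN,roi=(275,182,318,220)))
C=cloud('side',np.load('last_sided.npy'))[235:290,270:335]; q=C[(C[...,2]>.059)&(C[...,2]<.071)]; print(len(q),np.median(q,0))"
```

```text
top g (375.2, 322.6, array([ 0.3051, -0.1294,  0.008 ]), array([0.031, 0.024]))
top g (394.9, 303.6, array([ 0.3503, -0.1812,  0.008 ]), array([0.135, 0.054]))
top g (398.9, 261.8, array([ 0.4545, -0.1977,  0.008 ]), array([0.033, 0.035]))
top g (295.8, 198.2, array([0.6277, 0.0656, 0.008 ]), array([0.055, 0.056]))
top g (389.6, 150.5, array([ 0.7554, -0.1908,  0.008 ]), array([0.056, 0.035]))
top g (378.2, 164.4, array([ 0.7168, -0.1577,  0.008 ]), array([0.099, 0.034]))
side g (302.9, 255.2, array([0.622 , 0.0274, 0.008 ]), array([0.053, 0.068]))
16.8 [ 0.6305 -0.145   0.127 ] 0.0717
[(302.9, 255.2, array([0.6162, 0.0728, 0.064 ]), array([0.05 , 0.064]))]
[(295.8, 198.2, array([0.6149, 0.0627, 0.064 ]), array([0.052, 0.053]))]
391 [0.61714174 0.06580058 0.06499158]
```

>>> {"fn": "arm_command", "kwargs": {
  "claw": [70,70,70,70,70],
  "offset": [
    [0.006,0.126,0.02],
    [0.006,0.126,0.15],
    [0.006,0.126,0.25],
    [0.006,0.126,0.33],
    [0.006,0.126,0.388]
  ],
  "roll": [0,0,0,0,0]
}}

```text
clock: 17.42
tool_pos: [0.633, -0.1671, 0.029]
orientation: [-0.0, 1.0, 0.0, -0.0]
contact_force: [0.1, 0.3, 0.7]
width: 0.0701
finger_force: 0.0
```

>>> {"fn": "arm_command", "kwargs": {
  "claw": [70,70,70,50,46],
  "offset": [
    [-0.002,0.038,0],
    [-0.002,0.038,0.06],
    [-0.002,0.038,0.096],
    [-0.002,0.038,0.096],
    [-0.002,0.038,0.096]
  ],
  "roll": [0,0,0,0,0]
}}

```text
clock: 18.05
tool_pos: [0.6328, -0.1768, 0.0062]
orientation: [-0.0, 1.0, 0.0, 0.0]
contact_force: [0.4, 0.7, -0.6]
width: 0.0518
finger_force: 0.2
```

>>> {"fn": "arm_command", "kwargs": {
  "claw": [46,46,46,46,46],
  "offset": [
    [0,0,0],
    [0,0,0],
    [0,0,-0.2],
    [0,0,-0.4],
    [-0.02,-0.2,-0.44]
  ],
  "roll": [0,0,0,0,0]
}}

```text
clock: 18.68
tool_pos: [0.6297, -0.1331, 0.12]
orientation: [0.003, 1.0, -0.004, 0.004]
contact_force: [1.0, 1.1, -2.2]
width: 0.051
finger_force: 30.0
```

>>> {"fn": "arm_command", "kwargs": {
  "claw": [46,46,46,46,46],
  "offset": [
    [0,-0.2,0],
    [-0.02,-0.4,0],
    [-0.04,-0.6,0],
    [-0.046,-0.762,0],
    [-0.046,-0.762,0]
  ],
  "roll": [0,0,0,0,0]
}}

```text
clock: 19.3
tool_pos: [0.6151, 0.069, 0.1159]
orientation: [-0.001, 1.0, 0.004, -0.0]
contact_force: [-0.2, -1.0, -1.9]
width: 0.0508
finger_force: 30.0
```

>>> {"fn": "arm_command", "kwargs": {
  "claw": [46,46,46,46,46],
  "offset": [
    [0,0,0],
    [0,0,0.02],
    [0,0,0.06],
    [0,0,0.06],
    [0,0,0.06]
  ],
  "roll": [0,0,0,0,0]
}}

```text
clock: 19.92
tool_pos: [0.6159, 0.0632, 0.1007]
orientation: [0.0, 1.0, -0.0, -0.0]
contact_force: [-0.5, -0.1, -2.1]
width: 0.0508
finger_force: 30.0
```

```bash
python3 -c "
from h import *
look('f',('side',))
save('f.png',cv2.resize(np.load('last_side.npy')[190:300,240:390],None,fx=4,fy=4,interpolation=cv2.INTER_CUBIC))"
```

```text
side g (302.8, 258.8, array([0.6211, 0.0386, 0.008 ]), array([0.054, 0.045]))
19.975 [0.6161 0.0634 0.101 ] 0.0513
```

View pics/f.png

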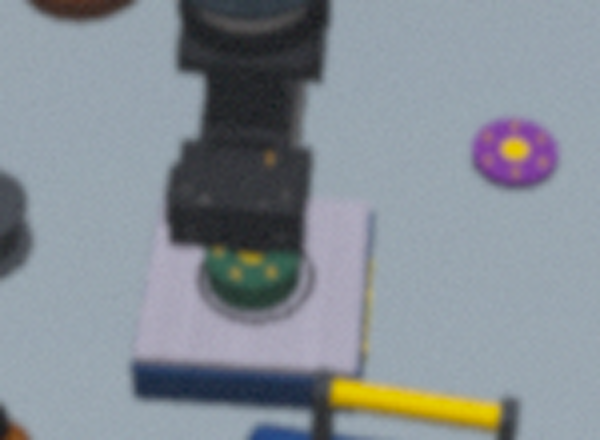

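The stack sits centred in the ring (crop 252,270), and the gripper is over it with the weight. Lowering.

>>> {"fn": "arm_command", "kwargs": {
  "claw": [46,46,46,46,46],
  "offset": [
    [0,0,0.04],
    [0,0,0.08],
    [0,0,0.11],
    [0,0,0.12],
    [0,0,0.12]
  ],
  "roll": [0,0,0,0,0]
}}

```text
clock: 20.6
tool_pos: [0.616, 0.0635, 0.0708]
orientation: [0.0, 1.0, 0.0, -0.0]
contact_force: [0.3, 0.1, -2.4]
width: 0.051
finger_force: 30.0
```

>>> {"fn": "arm_command", "kwargs": {
  "claw": [46,60,60,70,70],
  "offset": [
    [0,0,0.004],
    [0,0,0.004],
    [0,0,0.004],
    [0,0,0.004],
    [0,0,-0.08]
  ],
  "roll": [0,0,0,0,0]
}}

```text
clock: 21.22
tool_pos: [0.6147, 0.0633, 0.0904]
orientation: [0.0, 1.0, 0.0, -0.002]
contact_force: [-0.2, 0.3, 0.7]
width: 0.07
finger_force: 0.0
```

>>> {"fn": "arm_command", "kwargs": {
  "claw": [70,40,40,40,40],
  "offset": [
    [0,0,-0.24],
    [0,0,-0.48],
    [0,0,-0.72],
    [-0.1,0,-0.92],
    [-0.2,0,-0.96]
  ],
  "roll": [0,0,0,0,0]
}}

```text
clock: 21.85
tool_pos: [0.5672, 0.0638, 0.3366]
orientation: [-0.001, 1.0, 0.0, 0.004]
contact_force: [0.3, 0.0, -0.8]
width: 0.0398
finger_force: 0.0
```

```bash
python3 -c "
from h import *
look('g')
for n,r in (('side',(265,215,340,290)),('top',(270,175,323,225))):
  C=cloud(n,np.load('last_%sd.npy'%n))[r[1]:r[3],r[0]:r[2]]; q=C[(C[...,2]>.074)&(C[...,2]<.087)]; print(n,len(q),(q.min(0)+q.max(0))/2,np.ptp(q,0),np.median(q,0))
save('g.png',cv2.resize(np.hstack([np.load('last_side.npy')[190:390,240:400],np.load('last_top.npy')[140:340,150:330]]),None,fx=2.2,fy=2.2,interpolation=cv2.INTER_CUBIC))"
```

```text
side g (301.8, 262.0, array([0.6224, 0.0482, 0.008 ]), array([0.05 , 0.035]))
21.95 [0.5652 0.0637 0.3347] 0.0403
side 345 [0.61620247 0.06473848 0.08060308] [0.05048522 0.05446284 0.01117777] [0.61597972 0.0657943  0.08103192]Traceback (most recent call last):
  File "<string>", line 5, in <module>
    C=cloud(n,np.load('last_%sd.npy'%n))[r[1]:r[3],r[0]:r[2]]; q=C[(C[...,2]>.074)&(C[...,2]<.087)]; print(n,len(q),(q.min(0)+q.max(0))/2,np.ptp(q,0),np.median(q,0))
                                                                                                                     ~~~~~^^^
    return umr_minimum(a, axis, None, out, keepdims, initial, where)
ValueError: zero-size array to reduction operation minimum which has no identity
```

```bash
python3 -c "
from h import *
save('g2.png',cv2.resize(np.hstack([np.load('last_side.npy')[220:400,240:400],np.load('last_top.npy')[140:320,150:310]]),None,fx=2.4,fy=2.4,interpolation=cv2.INTER_CUBIC))
C=cloud('side',np.load('last_sided.npy'))
for r in ((308,308,378,335),(308,312,378,345)):
  q=C[r[1]:r[3],r[0]:r[2]].reshape(-1,3); q=q[(q[:,2]>.1)&(q[:,2]<.24)]
  for _ in range(3):
    c=np.median(q,0); U=np.linalg.svd(q-c,full_matrices=False); n=U[2][2]; q=q[abs((q-c)@n)<.004]
  c=q.mean(0); print(len(q),c,n,q.min(0),q.max(0))
for v in range(296,400,6): print(v,C[v,340].round(3),C[v,310].round(3))
"
```

```text
1104 [0.51994268 0.33650033 0.21606373] [0.09294979 0.97860249 0.1835688 ] [0.46038847 0.32518163 0.1870704 ] [0.57801308 0.34535479 0.23406003]
1883 [0.52130968 0.33838213 0.19907123] [0.09755533 0.98891022 0.11198004] [0.45770937 0.32631709 0.14642962] [0.57785715 0.34786346 0.23406003]
296 [0.526 0.134 0.004] [0.578 0.293 0.226]
302 [0.525 0.303 0.23 ] [0.576 0.308 0.231]
308 [0.525 0.317 0.233] [0.575 0.32  0.23 ]
314 [0.524 0.329 0.232] [0.574 0.33  0.227]
320 [0.524 0.336 0.226] [0.574 0.332 0.213]
326 [0.523 0.336 0.207] [0.574 0.335 0.198]
332 [0.522 0.339 0.194] [0.574 0.335 0.179]
338 [0.522 0.339 0.175] [0.574 0.336 0.161]
344 [0.521 0.343 0.16 ] [0.574 0.338 0.145]
350 [0.52  0.343 0.141] [0.574 0.341 0.128]
356 [0.519 0.346 0.126] [0.574 0.341 0.107]
362 [0.519 0.349 0.109] [0.575 0.326 0.056]
368 [0.517 0.332 0.052] [0.574 0.338 0.055]
374 [0.517 0.346 0.056] [0.573 0.35  0.057]
380 [0.516 0.357 0.055] [0.572 0.362 0.057]
386 [0.516 0.368 0.055] [0.571 0.373 0.056]
392 [0.515 0.379 0.055] [0.57  0.38  0.046]
398 [0.514 0.385 0.042] [0.571 0.378 0.017]
```

View pics/g2.png

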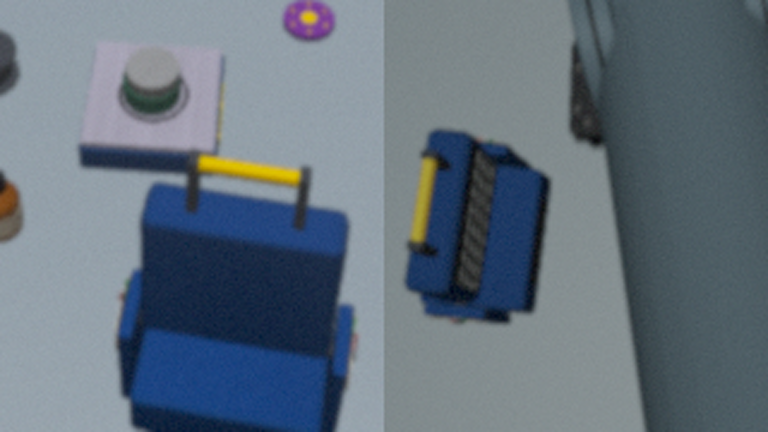

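The weight sits on the stack, centred in the ring. The hood leans about 0.1 rad forward, with the bar at about (0.521, 0.312, 0.275). Going to pinch it.

>>> {"fn": "arm_command", "kwargs": {
  "claw": [40,40,40,40,40],
  "offset": [
    [-0.05,-0.2,0],
    [-0.1,-0.45,0],
    [-0.15,-0.7,0],
    [-0.178,-0.9,0],
    [-0.178,-0.993,0]
  ],
  "roll": [0.196,0.196,0.196,0.196,0.196]
}}

```text
clock: 22.58
tool_pos: [0.5202, 0.3153, 0.3308]
orientation: [-0.001, 0.999, -0.047, -0.0]
contact_force: [0.3, -0.4, -0.3]
width: 0.04
finger_force: 0.0
```

>>> {"fn": "arm_command", "kwargs": {
  "claw": [40,40,40,40,40],
  "offset": [
    [0,0,0],
    [0,0,0],
    [0,0,0],
    [0,0,0],
    [0,0,0]
  ],
  "roll": [0,0,0,0,0]
}}

```text
clock: 23.2
tool_pos: [0.5216, 0.3111, 0.3311]
orientation: [0.0, 0.999, -0.049, 0.0]
contact_force: [0.1, -0.1, -0.0]
width: 0.0395
finger_force: 0.0
```

>>> {"fn": "arm_command", "kwargs": {
  "claw": [40,40,40,40,40],
  "offset": [
    [0,0,0.08],
    [0,0,0.16],
    [0,0,0.22],
    [0,0,0.276],
    [0,0,0.276]
  ],
  "roll": [0,0,0,0,0]
}}

```text
clock: 23.82
tool_pos: [0.5209, 0.3113, 0.2609]
orientation: [0.001, 0.999, -0.049, -0.001]
contact_force: [-0.0, -0.6, 0.1]
width: 0.0398
finger_force: 0.0
```

>>> {"fn": "arm_command", "kwargs": {
  "claw": [4,4,4,4,4],
  "offset": [
    [0,0,0],
    [0,0,0],
    [0,0,0],
    [0,0,0],
    [0,0,0]
  ],
  "roll": [0,0,0,0,0]
}}

```text
clock: 24.45
tool_pos: [0.5217, 0.3119, 0.2624]
orientation: [-0.0, 0.999, -0.049, 0.0]
contact_force: [-0.4, 0.4, 2.0]
width: 0.0109
finger_force: 30.0
```

>>> {"fn": "arm_command", "kwargs": {
  "claw": [4,4,4,4,4],
  "offset": [
    [0,0.04,0.005],
    [0,0.082,0.013],
    [0,0.122,0.024],
    [0,0.162,0.035],
    [0,0.202,0.052]
  ],
  "roll": [0,0,0,0,0]
}}

```text
clock: 25.08
tool_pos: [0.5163, 0.2604, 0.2491]
orientation: [0.0, 0.999, -0.049, -0.0]
contact_force: [-1.4, 1.4, 8.0]
width: 0.0106
finger_force: 30.0
```

>>> {"fn": "arm_command", "kwargs": {
  "claw": [4,4,4,4,4],
  "offset": [
    [0,0.04,0.015],
    [0,0.07,0.03],
    [0,0.1,0.047],
    [0,0.1,0.047],
    [0,0.1,0.047]
  ],
  "roll": [0,0,0,0,0]
}}

```text
clock: 25.7
tool_pos: [0.5137, 0.2349, 0.2364]
orientation: [0.001, 0.999, -0.049, -0.001]
contact_force: [-1.4, -2.2, 1.5]
width: 0.0109
finger_force: 30.0
```

```bash
python3 -c "
from h import *
look('i')
C=cloud('side',np.load('last_sided.npy'))
q=C[285:375,318:372].reshape(-1,3); q=q[(q[:,2]>.08)&(q[:,2]<.24)]
print(len(q)); 
for v in range(290,380,6): print(v,C[v,335].round(3),C[v,360].round(3))
save('i.png',cv2.resize(np.load('last_side.npy')[250:400,270:410],None,fx=4,fy=4,interpolation=cv2.INTER_CUBIC))
"
```

```text
top g (235.2, 314.1, array([0.3332, 0.2203, 0.008 ]), array([0.076, 0.056]))
top g (214.2, 309.1, array([0.3464, 0.2732, 0.008 ]), array([0.053, 0.042]))
top g (211.1, 261.4, array([0.4657, 0.2849, 0.008 ]), array([0.088, 0.061]))
top g (193.2, 211.8, array([0.5966, 0.3362, 0.008 ]), array([0.17 , 0.083]))
top g (173.2, 173.0, array([0.7042, 0.3944, 0.008 ]), array([0.042, 0.027]))
side g (302.1, 262.1, array([0.6215, 0.0485, 0.008 ]), array([0.05 , 0.035]))
25.8 [0.5137 0.2354 0.2367] 0.0111
4133
290 [0.536 0.269 0.215] [0.491 0.266 0.216]
296 [0.535 0.279 0.211] [0.491 0.278 0.216]
302 [0.534 0.284 0.2  ] [0.49  0.285 0.207]
308 [0.534 0.29  0.191] [0.49  0.29  0.196]
314 [0.533 0.296 0.181] [0.489 0.296 0.187]
320 [0.532 0.302 0.17 ] [0.488 0.302 0.176]
326 [0.532 0.308 0.16 ] [0.487 0.309 0.168]
332 [0.531 0.314 0.15 ] [0.486 0.313 0.156]
338 [0.53  0.321 0.141] [0.486 0.321 0.148]
344 [0.53  0.327 0.132] [0.485 0.327 0.138]
350 [0.529 0.332 0.12 ] [0.484 0.331 0.125]
356 [0.528 0.336 0.105] [0.483 0.338 0.116]
362 [0.528 0.322 0.056] [0.482 0.336 0.091]
368 [0.527 0.335 0.058] [0.48  0.331 0.058]
374 [0.526 0.347 0.057] [0.479 0.342 0.056]
```

View pics/i.png

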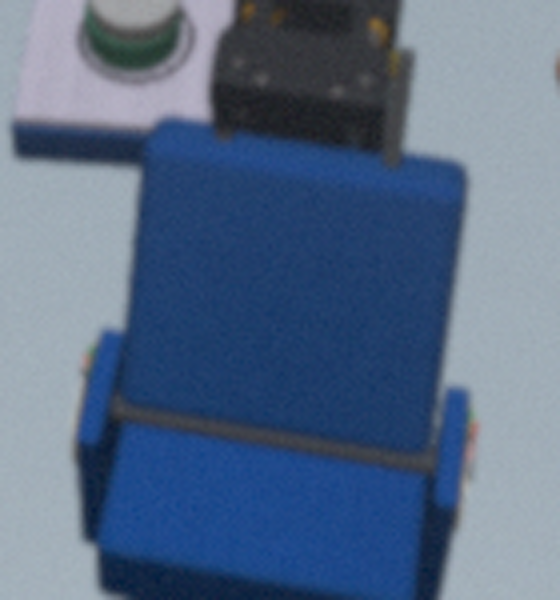

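Hood shows a back-face slope of about 0.53 rad, on target. Releasing and lifting straight up.

>>> {"fn": "arm_command", "kwargs": {
  "claw": [30,30,30,30,30],
  "offset": [
    [0,0,0],
    [0,0,0],
    [0,0,0],
    [0,0,-0.08],
    [0,0,-0.2]
  ],
  "roll": [0,0,0,0,0]
}}

```text
clock: 26.42
tool_pos: [0.5135, 0.2365, 0.287]
orientation: [0.0, 0.999, -0.049, -0.001]
contact_force: [0.9, 0.1, 0.2]
width: 0.0302
finger_force: 0.0
```

>>> {"fn": "arm_command", "kwargs": {
  "claw": [30,0,0,0,0],
  "offset": [
    [0,0,-0.2],
    [0,0.2,-0.2],
    [0,0.4,-0.2],
    [0,0.6,-0.2],
    [0,0.8,-0.2]
  ],
  "roll": [0,0,-0.196,-0.196,-0.196]
}}

```text
clock: 27.05
tool_pos: [0.4943, 0.0361, 0.3375]
orientation: [-0.0, 1.0, 0.0, 0.0]
contact_force: [0.3, -0.6, 0.5]
width: 0.0006
finger_force: 0.0
```

```bash
python3 -c "
from h import *
look('j')
C=cloud('side',np.load('last_sided.npy'))
q=C[300:345,322:368].reshape(-1,3); q=q[(q[:,2]>.12)&(q[:,2]<.205)]
c=q.mean(0); n=np.linalg.svd(q-c,full_matrices=False)[2][2]; print(len(q),n,np.arctan2(abs(n[2]),np.hypot(n[0],n[1])),((q-c)@n).std())
for v,r in (('side',(265,215,340,290)),('top',(270,175,323,225))):
  A=cloud(v,np.load('last_%sd.npy'%v))[r[1]:r[3],r[0]:r[2]]; z=A[(A[...,2]>.074)&(A[...,2]<.087)]; print(v,len(z), np.median(z,0) if len(z) else '')
print(monitor.get_obs()['orientation'])
"
```

```text
side g (302.4, 262.0, array([0.621 , 0.0481, 0.008 ]), array([0.052, 0.034]))
27.15 [0.4942 0.0315 0.3375] 0.0003
1976 [0.08876143 0.86316115 0.49706562] 0.5202137518712632 0.0014090657252279135
side 354 [0.61581546 0.06601756 0.08076628]
top 0 
[ 1.22191540e-03  9.99990723e-01 -4.12760221e-03  1.56037446e-04]
```

>>> {"fn": "arm_command", "kwargs": {
  "claw": [0,0,0,0,0],
  "offset": [
    [0.05,0.2,0],
    [0.1,0.4,0.1],
    [0.15,0.6,0.2],
    [0.21,0.8,0.3],
    [0.21,0.95,0.4]
  ],
  "roll": [0,0,0,0,0]
}}

```text
clock: 27.78
tool_pos: [0.5482, -0.2015, 0.2364]
orientation: [0.0, 1.0, 0.0, 0.001]
contact_force: [-0.4, -0.5, 0.8]
width: 0.0006
finger_force: 0.0
```

>>> {"fn": "arm_command", "kwargs": {
  "claw": [0,0,0,0,0],
  "offset": [
    [0,0.2,0.1],
    [0,0.4,0.2],
    [0,0.53,0.3],
    [0,0.53,0.4],
    [0,0.53,0.4]
  ],
  "roll": [0,0,0,0,0]
}}

```text
clock: 28.4
tool_pos: [0.5464, -0.3311, 0.1351]
orientation: [-0.001, 1.0, 0.0, -0.002]
contact_force: [0.4, -0.4, 0.1]
width: 0.0006
finger_force: 0.0
```

>>> {"fn": "arm_command", "kwargs": {
  "claw": [0,0,0,0,0],
  "offset": [
    [0,0.048,0.05],
    [0,0.048,0.12],
    [0,0.048,0.2],
    [0,0.048,0.2],
    [0,0.048,0.2]
  ],
  "roll": [0,0,0,0,0]
}}

```text
clock: 29.02
tool_pos: [0.5474, -0.3444, 0.0873]
orientation: [-0.0, 1.0, 0.0, 0.0]
contact_force: [-0.1, -0.2, 0.4]
width: 0.0005
finger_force: 0.0
```

>>> {"fn": "arm_command", "kwargs": {
  "claw": [0,0,0,0,0],
  "offset": [
    [0,0,0.08],
    [0,0,0.115],
    [0,0,0.131],
    [0,0,0.131],
    [0,0,0.131]
  ],
  "roll": [0,0,0,0,0]
}}

```text
clock: 29.65
tool_pos: [0.547, -0.3443, 0.0563]
orientation: [-0.0, 1.0, 0.0, -0.0]
contact_force: [-6.5, 4.6, 20.1]
width: 0.0007
finger_force: 10.0
```

>>> {"fn": "arm_command", "kwargs": {
  "claw": [0,0,0,0,0],
  "offset": [
    [0,0,-0.2],
    [-0.15,0.03,-0.2],
    [-0.36,0.066,-0.2],
    [-0.36,0.066,-0.135],
    [-0.36,0.066,-0.135]
  ],
  "roll": [0,0,0,0,0]
}}

```text
clock: 30.28
tool_pos: [0.457, -0.3601, 0.0869]
orientation: [-0.001, 1.0, 0.0, -0.001]
contact_force: [0.2, -0.0, 0.3]
width: 0.0005
finger_force: 0.0
```

>>> {"fn": "arm_command", "kwargs": {
  "claw": [0,0,0,0,0],
  "offset": [
    [0,0,0],
    [0,0,0],
    [0,0,0],
    [0,0,0],
    [0,0,0]
  ],
  "roll": [0,0,0,0,0]
}}

```text
clock: 30.9
tool_pos: [0.4573, -0.361, 0.0883]
orientation: [0.0, 1.0, 0.0, 0.0]
contact_force: [0.5, 0.6, -0.7]
width: 0.0004
finger_force: 0.0
```

>>> {"fn": "arm_command", "kwargs": {
  "claw": [0,0,0,0,0],
  "offset": [
    [0,0,0.08],
    [0,0,0.115],
    [0,0,0.135],
    [0,0,0.135],
    [0,0,0.135]
  ],
  "roll": [0,0,0,0,0]
}}

```text
clock: 31.52
tool_pos: [0.4567, -0.3605, 0.0561]
orientation: [-0.001, 1.0, 0.0, -0.001]
contact_force: [-7.4, 6.2, 26.0]
width: 0.0004
finger_force: 13.1
```

>>> {"fn": "arm_command", "kwargs": {
  "claw": [0,0,0,0,0],
  "offset": [
    [0,0,-0.2],
    [0.15,-0.03,-0.2],
    [0.36,-0.066,-0.2],
    [0.36,-0.066,-0.135],
    [0.36,-0.066,-0.135]
  ],
  "roll": [0,0,0,0,0]
}}

```text
clock: 32.15
tool_pos: [0.5452, -0.3438, 0.0859]
orientation: [-0.001, 1.0, 0.0, -0.002]
contact_force: [-0.9, 1.0, -0.1]
width: 0.0004
finger_force: 0.0
```

>>> {"fn": "arm_command", "kwargs": {
  "claw": [0,0,0,0,0],
  "offset": [
    [0,0,0],
    [0,0,0],
    [0,0,0],
    [0,0,0],
    [0,0,0]
  ],
  "roll": [0,0,0,0,0]
}}

```text
clock: 32.78
tool_pos: [0.5472, -0.3445, 0.0883]
orientation: [0.0, 1.0, 0.0, 0.0]
contact_force: [0.8, -0.2, 0.6]
width: 0.0004
finger_force: 0.0
```

>>> {"fn": "arm_command", "kwargs": {
  "claw": [0,0,0,0,0],
  "offset": [
    [0,0,0.08],
    [0,0,0.115],
    [0,0,0.134],
    [0,0,0.134],
    [0,0,0.134]
  ],
  "roll": [0,0,0,0,0]
}}

```text
clock: 33.4
tool_pos: [0.5465, -0.344, 0.0562]
orientation: [-0.001, 1.0, 0.0, -0.001]
contact_force: [-7.4, 4.7, 21.6]
width: 0.0004
finger_force: 10.7
```

>>> {"fn": "arm_command", "kwargs": {
  "claw": [0,0,0,0,0],
  "offset": [
    [0,0,-0.2],
    [-0.09,0.016,-0.2],
    [-0.18,0.032,-0.2],
    [-0.18,0.032,-0.135],
    [-0.18,0.032,-0.135]
  ],
  "roll": [0,0,0,0,0]
}}

```text
clock: 34.02
tool_pos: [0.5018, -0.3513, 0.0864]
orientation: [-0.001, 1.0, 0.0, -0.001]
contact_force: [0.8, 0.2, -1.0]
width: 0.0004
finger_force: 0.0
```

>>> {"fn": "arm_command", "kwargs": {
  "claw": [0,0,0,0,0],
  "offset": [
    [0,0,0],
    [0,0,0],
    [0,0,0],
    [0,0,0],
    [0,0,0]
  ],
  "roll": [0,0,0,0,0]
}}

```text
clock: 34.65
tool_pos: [0.5022, -0.3525, 0.0886]
orientation: [0.0, 1.0, 0.0, 0.0]
contact_force: [0.9, -0.2, -0.3]
width: 0.0006
finger_force: 0.0
```

>>> {"fn": "arm_command", "kwargs": {
  "claw": [0,0,0,0,0],
  "offset": [
    [0,0,0.08],
    [0,0,0.115],
    [0,0,0.134],
    [0,0,0.134],
    [0,0,0.134]
  ],
  "roll": [0,0,0,0,0]
}}

```text
clock: 35.28
tool_pos: [0.5016, -0.352, 0.0563]
orientation: [-0.001, 1.0, 0.0, -0.001]
contact_force: [-7.3, 4.5, 20.2]
width: 0.0002
finger_force: 10.2
```

>>> {"fn": "arm_command", "kwargs": {
  "claw": [0,0,0,0,0],
  "offset": [
    [0,0,-0.2],
    [0,0,-0.4],
    [0,0,-0.5],
    [0,0,-0.5],
    [0,0,-0.5]
  ],
  "roll": [0,0,0,0,0]
}}

```text
clock: 35.9
tool_pos: [0.5014, -0.3519, 0.1784]
orientation: [-0.001, 1.0, 0.0, -0.001]
contact_force: [-0.6, -0.2, 0.6]
width: 0.0005
finger_force: 0.0
```

```bash
python3 -c "
from h import *
look('k')
C=cloud('side',np.load('last_sided.npy'))
q=C[300:345,322:368].reshape(-1,3); q=q[(q[:,2]>.12)&(q[:,2]<.205)]
c=q.mean(0); n=np.linalg.svd(q-c,full_matrices=False)[2][2]; print('hood',np.arctan2(abs(n[2]),np.hypot(n[0],n[1])))
for v,r in (('side',(265,215,340,290)),('top',(270,175,323,225))):
  A=cloud(v,np.load('last_%sd.npy'%v))[r[1]:r[3],r[0]:r[2]]; z=A[(A[...,2]>.074)&(A[...,2]<.087)]; print(v,len(z), np.median(z,0) if len(z) else '')
save('k.png',cv2.resize(np.hstack([np.load('last_side.npy')[120:390,220:400],np.load('last_top.npy')[110:380,150:500]]),None,fx=1.5,fy=1.5))
"
```

```text
side g (302.1, 261.9, array([0.6218, 0.0479, 0.008 ]), array([0.052, 0.034]))
36.0 [ 0.5013 -0.3518  0.1781] 0.0007
hood 0.5192212034958832
side 355 [0.61589323 0.06657221 0.08071218]
top 338 [0.61564471 0.0616158  0.08036386]
```

View pics/k.png

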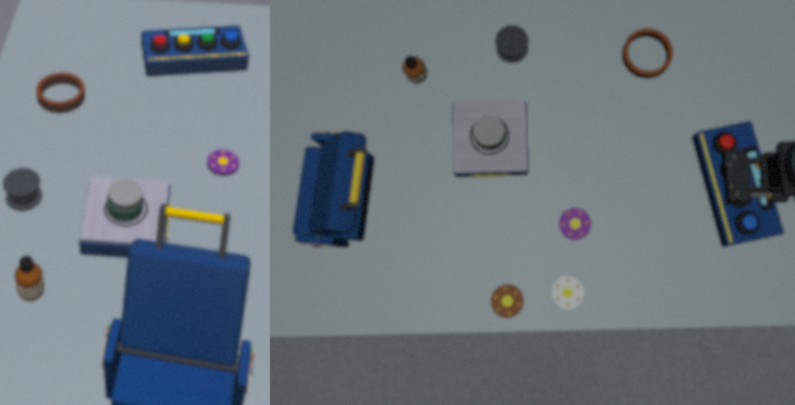

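The picture shows the stack with the weight centred in the ring and the hood tilted (0.519 rad). All keys are up, the bystanders are in place and the arm is clear. Handing in.

```bash
python3 -c "
from plant import ticket
print(ticket.job_done())"
```

```text
the job is handed in; nothing more can be done
None
```

I handed the job in with every step carried out in order; the hand-in returned no verdict, but the last images showed the three-board stack and weight centred on the plate, the hood at about 0.52 rad and all keys up.

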